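Put three reagent bottles back on their own colour-coded dishes

TASK

The three containers have been put back on each other's dishes. Move them round so that the blue-capped bottle stands upright in the middle of the blue dish, the brown jar in the middle of the orange dish and the white-capped bottle in the middle of the white dish, using the empty green dish to park one of them on the way. Set each one down without dropping or tipping it, and leave the small white vial that stands among them where it is.

Things in the scene. Friction and masses are not known exactly. Their poses are not given: they have to be found in the camera images.
- blue_cap_bottle: White plastic bottle with a blue screw cap, loose, about 0.16 kg, 99 mm tall, round: body 54 mm across up to a shoulder, cap 47 mm across from 75 mm to 99 mm above the underside. Origin: centre of its underside; z along its axis, up. At the start it stands in a dish of the wrong colour.
- brown_jar: Small reddish-brown jar with a lid of the same colour, loose, about 0.11 kg, 76 mm tall, round: body 49 mm across up to 58 mm, lid 47 mm across from 58 mm to 75 mm. Origin: centre of its underside; z along its axis, up. At the start it stands in a dish of the wrong colour.
- white_cap_bottle: Pale peach bottle with a white screw cap, loose, about 0.35 kg, 119 mm tall, round: body 68 mm across up to a sloping shoulder, cap 56 mm across from 93 mm to 119 mm above the underside; best taken round the cap. Origin: centre of its underside; z along its axis, up. At the start it stands in a dish of the wrong colour.
- blue_dish: Fixed round blue plastic dish, 102 mm across, with a raised rim 10 mm high and 3 mm thick; flat floor 4 mm thick and about 92 mm across. Origin: centre of its underside, on the worktop; z up. Home of the blue-capped bottle.
- orange_dish: Fixed round orange plastic dish, 102 mm across, with a raised rim 10 mm high and 3 mm thick; flat floor 4 mm thick and about 92 mm across. Origin: centre of its underside, on the worktop; z up. Home of the brown jar.
- white_dish: Fixed round white plastic dish, 102 mm across, with a raised rim 10 mm high and 3 mm thick; flat floor 4 mm thick and about 92 mm across. Origin: centre of its underside, on the worktop; z up. Home of the white-capped bottle.
- green_dish: Fixed round green plastic dish, 102 mm across, with a raised rim 10 mm high and 3 mm thick; flat floor 4 mm thick and about 92 mm across. Origin: centre of its underside, on the worktop; z up. Empty at the start: the free spot; must be empty again at the end.
- vial: Slim white sample vial with a white cap, loose and light, 25 mm across and 67 mm tall, standing on the worktop among the dishes; a bystander, to be left alone. Origin: centre of its underside; z up.
- disperser: Fixed, solid laboratory disperser right of the dishes; no part of the job, keep clear. Blue base with legs along x, 46 mm high, x from 0.46, y from -0.64 to -0.10; a clamp rod with a knob sticks out to y = -0.05 at x = 0.62, 0.12 m high; a motor head hangs over the base beyond x = 0.55: pass it in front, with x under 0.42. Origin: underside of the base.
Things that resemble listed ones, but are neither listed nor needed, are in the scene too. Leave any pink look-alike of the blue_cap_bottle alone.

How it is judged:
By the outcome, as a careful person would: the job done as asked, in the order asked, and still so for the second after the job is handed in, with the robot touching nothing.
It also fails if it takes over 102 s, if anything falls off the work surface, if the arm or the gripper's body presses on something with over 40 N, if the wrist force passes 120 N, or if a joint passes its speed limit or range.

ROBOT

A 7-joint arm with a two-finger parallel gripper is mounted at the origin on a cart in front of the work surface, level with it; the furniture and walls round the work are solid. World frame = base frame: x ahead of the robot, y to its left, z up, the work surface at z = 0. Lengths are in m, angles in rad, forces in N, time in s.
With the tool pointing down it reaches from about 0.35 to 0.9 m from the base axis. Payload 8.1 kg.
Tool frame: the origin (TCP) lies at the very end of the fingers, on their centre line; the grasp point (between the pads) lies 19 mm behind it; z points along the fingers, y is the line along which they close (so a half turn about z gives the same grasp; the last joint's range is limited). The gripper opens to 92 mm and grips with 3 to 60 N. Pads are 19 mm wide; open, the fingers measure 130 mm over their backs; the gripper's body (75 mm by 190 mm) begins 47 mm behind the grasp point.
Start: joints at [1.117, 0.434, 0.025, 1.573, -0.012, 1.134, -0.075], TCP at [0.215, -0.587, 0.193] pointing down, gripper open.
Joint ranges: [-2.62, 2.62], [-0.44, 2.09], [-1.27, 1.32], [0.08, 2.57], [-1.32, 4.46], [0.12, 2], [-2.74, 2.74]. Speed limits (rad/s): [2.22, 2.22, 3.01, 3.01, 3.14, 3.14, 3.14].

INTERFACE

Orientations are given as a rotation vector (axis times angle).
In Python, from cell import arm gives the robot as it stands.
- The arm moves only by the shell command python3 -m pendant 'ROWS' [FORCE]. ROWS is a JSON object of lists of equal length, an entry for each row: "slide": the shift along the tool's x, y, z in units of 0.3 m (1.0 is 0.3 m), a list of three; "dr": the turn, a rotation vector about the tool's x, y, z in units of 0.12 rad (1.0 is 0.12 rad), a list of three; "claw": the opening, from 0 (shut) to 1 (fully open). In form: {"slide": [[tx, ty, tz], ...], "dr": [[ax, ay, az], ...], "claw": [claw, ...]}. A call has 1 to 10 rows; each row shifts and turns the commanded pose from where the row before left it, along the tool's axes as they then stand; what a row does not reach is not made up. A row lasts 1/10 s, in which the tool goes at most 50 mm and 8.59 degrees, less where a joint would pass 70% of its speed; a pose out of reach is approached as far as the arm can. A call with a number of a shift or a turn outside -1 to 1 is refused whole. A call with a gripper value outside its range is refused whole. The fingers move at their own pace and stop on an object; FORCE is the grip in N (left out, the last holds). Time passes only in rows, so rows that do not move let the fingers close. It gives the time, the measured TCP pose, the force, the opening and the grip force at its end, in the units of the state.
- arm.observe(): the state, without advancing time (a new reading comes with each control period).
- arm.get_image(name): name is "scene" or "top" or "wrist"; returns the picture (384x512x3 uint8, red, green, blue); there is no depth.
- arm.calibration(name): a dict with "K" (3x3 intrinsics, pixels), "xyz" and "orientation" of the camera in the world. Camera axes: x right, y up, looking along -z (the intrinsics and any distortion apply to the point x, -y, -z); pixel columns grow to the right and rows downward; lengths in m; the calibration is good to about 2 mm. A picture is of the moment at which its call begins: read the wrist's pose just before it. calibration takes no time and is no camera call; for the wrist camera it gives the pose at the moment of the call.
- arm.sign_off(): hands the job in; it is judged then, once.
The state is a dict: "clock": time; "joints": joint angles; "dq": joint speeds; "joint_efforts": joint torques, N m; "position": TCP position; "ee_rot": TCP orientation; "force": force on the tool from outside, world axes, zero at the start; "ft_torque": the same for the moment, N m; "width": opening from 0.0 (shut) to 1.0 (fully open); "gripper_force": force on a finger pad.
Only numpy, scipy, OpenCV 4.12 (cv2) and the standard library are available. Lean on these libraries where they do the work, as an engineer would, in place of code of your own. Each camera call takes 0.05 s, during which the arm holds its last target. There are 200 camera calls.

## Working session

There is one attempt and no reset: what is moved stays moved. The work goes in short steps, Python scripts to look and compute and a shell command to move; the robot and the scene stay as the last step left them, time stands still between calls to the robot, and variables do not carry over. Pictures are saved under pics/ and viewed, at most 14 in all, crops included, and the job is handed in when it is done.

```bash
ls; mkdir -p pics; python3 - <<'E'
from cell import arm
import cv2
for n in("scene","top"):
    cv2.imwrite(f"pics/{n}0.png",arm.get_image(n)[:,:,::-1])
    c=arm.calibration(n);print(n,c)
o=arm.observe();print(o)
E
```

```text
pics
scene {'K': array([[365.34853815,   0.        , 248.12002508],
       [  0.        , 365.34853815, 195.78123874],
       [  0.        ,   0.        ,   1.        ]]), 'xyz': array([0.02169864, 0.57717681, 0.54007211]), 'orientation': array([ 0.46200329, -1.21688029, -2.15265498])}
top {'K': array([[419.96543054,   0.        , 259.46459337],
       [  0.        , 419.96543054, 188.27940936],
       [  0.        ,   0.        ,   1.        ]]), 'xyz': array([ 0.37825249, -0.03118647,  1.24973573]), 'orientation': array([ 0.1017682 , -0.13012445, -1.58596247])}
{'clock': 0.1, 'joints': array([ 1.11739083,  0.43514242,  0.02495618,  1.57398496, -0.01163374,
        1.13398202, -0.07509166]), 'dq': array([ 0.00057772, -0.00068041, -0.00054986, -0.00221994,  0.00069327,
       -0.00024404, -0.0004571 ]), 'joint_efforts': array([ 3.83840001e-03, -6.69129539e+01,  9.88156423e-01, -3.15142965e+01,
       -6.05621492e-02,  3.75527667e-02,  1.00137031e-04]), 'position': array([ 0.21458444, -0.58648651,  0.1918382 ]), 'ee_rot': array([-3.09209296e+00, -5.47898406e-01,  5.10340918e-04]), 'force': array([-0.97998956, -0.05796903, -0.02106724]), 'ft_torque': array([-0.03975152, -0.02629079,  0.03827436]), 'gripper_force': 0.0, 'width': 1.0007663963002056}
```

View pics/scene0.png

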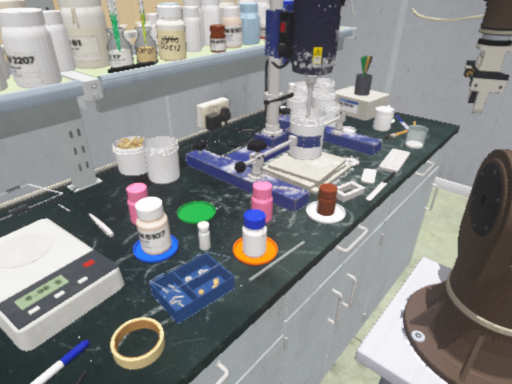

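View pics/top0.png

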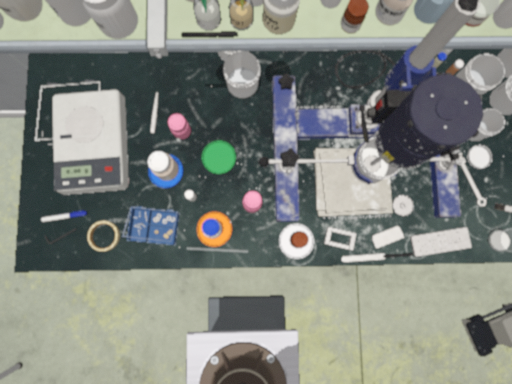

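The top view shows the following:
- **Blue-capped bottle:** on the orange dish, about (213,228).
- **Brown jar:** on the white dish, about (298,240).
- **White-capped bottle:** on the blue dish, about (162,165).
- **Green dish:** empty, about (218,157).
- **Vial:** about (190,195).
- **Pink look-alikes:** (179,125) and (252,201). These stay untouched.

Next I'll turn these pixels into positions.

```bash
cat > h.py <<'E'
import numpy as np,cv2
from scipy.spatial.transform import Rotation as R
from scipy.optimize import least_squares
from cell import arm
def ray(n,uv,z,c=None):
    c=c or arm.calibration(n);K=c["K"];uv=np.atleast_2d(uv).astype(float)
    d=np.c_[(uv[:,0]-K[0,2])/K[0,0],-(uv[:,1]-K[1,2])/K[1,1],-np.ones(len(uv))]
    d=R.from_rotvec(c["orientation"]).apply(d);p=c["xyz"]
    return (p+d*((z-p[2])/d[:,2])[:,None])[:,:2]
def circ(P,r):
    s=least_squares(lambda q:np.hypot(*(P-q).T)-r,P.mean(0)+1e-4,loss="soft_l1",f_scale=.002)
    return s.x,np.abs(s.fun).mean()
def blobs(im,lo,hi,box,mn=20):
    x0,y0,x1,y1=box;h=cv2.cvtColor(im,cv2.COLOR_RGB2HSV)
    m=cv2.inRange(h,np.array(lo),np.array(hi));k=np.zeros_like(m);k[y0:y1,x0:x1]=m[y0:y1,x0:x1]
    cs=cv2.findContours(k,cv2.RETR_EXTERNAL,cv2.CHAIN_APPROX_NONE)[0]
    return [c[:,0] for c in sorted(cs,key=cv2.contourArea,reverse=True) if cv2.contourArea(c)>mn]
E
python3 - <<'E'
from h import *
im=arm.get_image("top"); S=arm.get_image("scene")
def go(n,I,name,lo,hi,box,z,r):
    for c in blobs(I,lo,hi,box)[:2]:
        hull=cv2.convexHull(c)[:,0]
        # densify
        P=ray(n,c,z);H=ray(n,hull,z)
        q,e=circ(P,r);q2,e2=circ(H,r);print(n,name,c.mean(0).round(),cv2.contourArea(c),q.round(4),e.round(4),"hull",q2.round(4),e2.round(4))
T=("top",im)
go(*T,"green",(50,80,40),(80,255,255),(190,130,245,185),.01,.051)
go(*T,"blue d",(98,130,60),(125,255,255),(140,145,190,195),.01,.051)
go(*T,"orange d",(8,120,120),(22,255,255),(190,205,240,255),.01,.051)
go(*T,"white d",(0,0,150),(180,70,255),(272,215,322,262),.01,.051)
go(*T,"bluecap",(105,130,40),(130,255,255),(198,215,230,245),.099,.0235)
go(*T,"jar",(0,80,30),(12,255,200),(280,225,315,255),.075,.0235)
go(*T,"vial",(0,0,120),(180,70,255),(180,185,200,204),.067,.0125)
go(*T,"pink",(160,60,60),(180,255,255),(235,185,270,215),.095,.0235)
go(*T,"pink2",(160,60,60),(180,255,255),(160,105,200,140),.095,.0235)
Q=("scene",S)
go(*Q,"green",(50,80,40),(80,255,255),(170,195,225,230),.01,.051)
go(*Q,"blue d",(98,130,60),(125,255,255),(125,225,185,265),.01,.051)
go(*Q,"orange d",(8,120,120),(22,255,255),(225,230,285,270),.01,.051)
go(*Q,"white d",(0,0,150),(180,70,255),(300,190,350,227),.01,.051)
a=cv2.resize(im[110:265,135:330],None,fx=4,fy=3.8,interpolation=cv2.INTER_CUBIC)
a=cv2.resize(im[110:260,135:330],None,fx=4,fy=4,interpolation=cv2.INTER_CUBIC)
cv2.imwrite("pics/c1.png",a[:,:,::-1])
b=cv2.resize(S[165:285,115:315],None,fx=4,fy=4,interpolation=cv2.INTER_CUBIC)
cv2.imwrite("pics/c2.png",b[:,:,::-1])
E
```

```text
top green [218. 157.] 953.5 [0.6604 0.0673] 0.0021 hull [0.6626 0.0672] 0.003
top blue d [168. 174.] 300.0 [0.6223 0.2259] 0.0058 hull [0.6201 0.2236] 0.0015
top orange d [214. 229.] 972.5 [0.4445 0.0809] 0.0009 hull [0.4446 0.0809] 0.0016
top white d [297. 241.] 977.5 [ 0.4048 -0.1602] 0.001 hull [ 0.4052 -0.1601] 0.0018
top white d [293. 217.] 27.5 [ 0.5232 -0.1656] 0.0042 hull [ 0.5217 -0.1619] 0.004
top bluecap [211. 227.] 169.0 [0.4448 0.0818] 0.0035 hull [0.4441 0.0819] 0.0029
top jar [299. 239.] 173.0 [ 0.4071 -0.1609] 0.0028 hull [ 0.4074 -0.161 ] 0.0019
top vial [189. 195.] 93.0 [0.5386 0.1448] 0.0031 hull [0.5382 0.143 ] 0.0038
top pink [252. 201.] 333.5 [ 0.5147 -0.0319] 0.0051 hull [ 0.5169 -0.0328] 0.0059
top pink2 [179. 126.] 433.5 [0.7324 0.1718] 0.0109 hull [0.7326 0.1741] 0.0133
scene green [196. 212.] 705.5 [0.6578 0.0664] 0.0029 hull [0.6569 0.0671] 0.0039
scene blue d [156. 251.] 471.0 [0.6151 0.2265] 0.0075 hull [0.613  0.2278] 0.0019
scene orange d [255. 252.] 572.0 [0.4404 0.0812] 0.0081 hull [0.4395 0.0827] 0.002
scene white d [325. 213.] 431.0 [ 0.402  -0.1587] 0.0088 hull [ 0.4021 -0.1581] 0.002
scene white d [343. 194.] 84.0 [ 0.4435 -0.2377] 0.0093 hull [ 0.3712 -0.278 ] 0.009
```

View pics/c1.png

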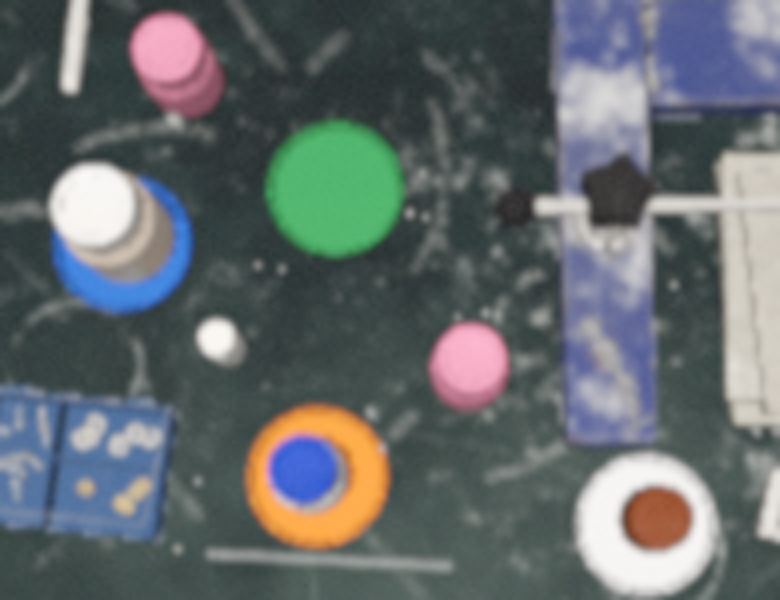

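View pics/c2.png

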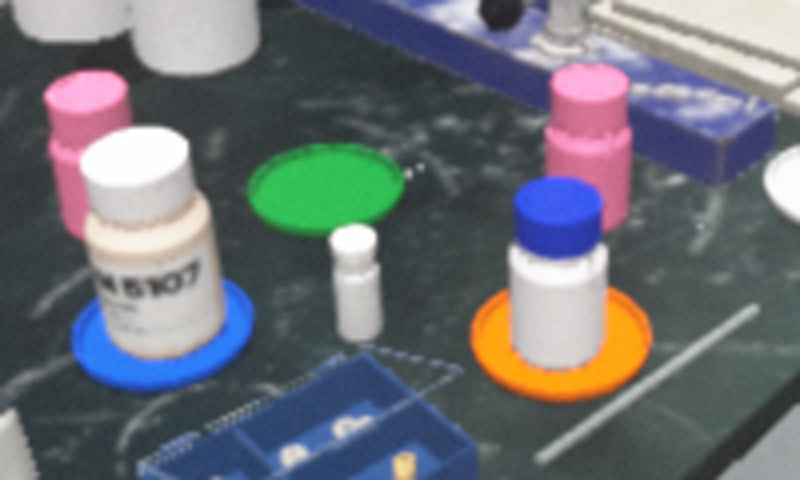

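The crops show the blue cap at crop1 (305,470), with pink look-alike caps at (470,360) and (168,48). The targets are the one blue-capped bottle, the one peach bottle with a white cap (cap at 93,206) and the red-brown jar at (657,518) on the white dish. These match the descriptions by colour, so there's no ambiguity. I'll refine the cap centres from both views and work out the first turn.

```bash
cat >> h.py <<'E'
def togo(t,yaw=0):
    o=arm.observe();r=R.from_rotvec(o["ee_rot"]);T=R.from_euler("z",yaw)*R.from_rotvec([np.pi,0,0])
    print("pos",o["position"].round(4),"t",round(o["clock"],2),"F",o["force"].round(1),"w",round(o["width"],3),
     "\nslide total",(r.inv().apply(np.array(t)-o["position"])/.3).round(3),"dr total",((r.inv()*T).as_rotvec()/.12).round(3))
E
python3 - <<'E'
from h import *
im=arm.get_image("top");S=arm.get_image("scene")
def px(c,f,o): return (np.array(c)+.5)/4-.5+o
o1=np.array([135,110]);o2=np.array([115,165])
for n,c1,z,c2 in (("white",(93,206),.123,(136,160)),("blue",(305,470),.103,(559,205)),("jar",(657,518),.080,None),("vial",(217,340),.067,(354,238)),("pink",(470,358),.1,(590,92)),("pink2",(168,48),.1,(87,93))):
    print(n,ray("top",px(c1,4,o1),z).round(4),ray("scene",px(c2,4,o2),z).round(4) if c2 else "")
for c in blobs(S,(0,80,20),(15,255,220),(312,175,345,220))[:2]: print("jar scene",c.min(0),c.max(0))
togo([.40,-.25,.27])
E
```

```text
white [[0.6248 0.2225]] [[0.6163 0.2252]]
blue [[0.4437 0.0806]] [[0.4385 0.0862]]
jar [[ 0.4073 -0.1604]] 
vial [[0.5388 0.1461]] [[0.5372 0.1459]]
pink [[ 0.5188 -0.0328]] [[ 0.5067 -0.0222]]
pink2 [[0.743  0.1767]] [[0.7349 0.1804]]
jar scene [318 183] [336 214]
pos [ 0.2147 -0.5868  0.1922] t 0.3 F [-0.3 -0.2  1. ] w 1.001 
slide total [ 0.966 -0.842 -0.259] dr total [-5.000e-03  1.000e-03  2.923e+00]
```

```bash
python3 -m pendant '{"slide":[[0,0,-0.09],[0,0,-0.09],[0,0,-0.09],[0,0,0]],"dr":[[0,0,0.974],[0,0,0.974],[0,0,0.974],[0,0,0]],"claw":[1,1,1,1]}' 40
python3 -c "
from h import *
togo([.40,-.25,.27])"
```

```text
clock: 0.7
position: [0.2155, -0.5888, 0.2776]
ee_rot: [3.136, -0.006, 0.004]
force: [0.4, -0.5, 0.1]
width: 1.001
gripper_force: 0.0
pos [ 0.2155 -0.5888  0.2776] t 0.7 F [ 0.4 -0.5  0.1] w 1.001 
slide total [ 0.611 -1.132  0.02 ] dr total [ 0.049 -0.022 -0.03 ]
```

```bash
python3 -m pendant '{"slide":[[0.077,-0.13,0],[0.077,-0.13,0],[0.077,-0.13,0],[0.077,-0.13,0],[0.077,-0.13,0],[0.077,-0.13,0],[0.077,-0.13,0],[0.077,-0.13,0],[0,-0.1,0],[0,0,0]],"dr":[[0,0,0],[0,0,0],[0,0,0],[0,0,0],[0,0,0],[0,0,0],[0,0,0],[0,0,0],[0,0,0],[0,0,0]],"claw":[1,1,1,1,1,1,1,1,1,1]}'
python3 -m pendant '{"slide":[[0,-0.14,0],[0,-0.14,0],[0,-0.14,0],[0,-0.14,0],[0,-0.14,0],[0,-0.14,0],[0,-0.14,0],[0,-0.14,0],[0,0,0]],"dr":[[0,0,0],[0,0,0],[0,0,0],[0,0,0],[0,0,0],[0,0,0],[0,0,0],[0,0,0],[0,0,0]],"claw":[1,1,1,1,1,1,1,1,1]}'
python3 -c "
from h import *
togo([.617,.225,.25])"
```

```text
clock: 1.7
position: [0.4004, -0.2402, 0.2732]
ee_rot: [-3.14, -0.013, 0.0]
force: [0.5, 0.8, 0.4]
width: 1.002
gripper_force: 0.0
clock: 2.6
position: [0.3991, 0.0959, 0.2736]
ee_rot: [-3.14, -0.012, -0.001]
force: [-0.3, -0.5, -0.1]
width: 1.001
gripper_force: 0.0
pos [0.3991 0.0959 0.2736] t 2.6 F [-0.3 -0.5 -0.1] w 1.001 
slide total [ 0.73  -0.424  0.08 ] dr total [-0.017 -0.005  0.066]
```

```bash
python3 -m pendant '{"slide":[[0.122,-0.071,0],[0.122,-0.071,0],[0.122,-0.071,0],[0.122,-0.071,0],[0.122,-0.071,0],[0.122,-0.071,0.04],[0,0,0.04],[0,0,0]],"dr":[[0,0,0],[0,0,0],[0,0,0],[0,0,0],[0,0,0],[0,0,0],[0,0,0],[0,0,0]],"claw":[1,1,1,1,1,1,1,1]}'
python3 - <<'E'
from h import *
c=arm.calibration("wrist");print(c["xyz"],c["K"][0],R.from_rotvec(c["orientation"]).as_matrix().round(3))
im=arm.get_image("wrist");cv2.imwrite("pics/w1.png",im[:,:,::-1])
for n in("top","scene"):cv2.imwrite(f"pics/{n}1.png",arm.get_image(n)[:,:,::-1])
E
```

```text
clock: 3.4
position: [0.6188, 0.2173, 0.246]
ee_rot: [3.139, 0.0, -0.008]
force: [-0.5, -1.2, 0.3]
width: 1.001
gripper_force: 0.0
[0.69684354 0.21776198 0.43743628] [300.57647556   0.         257.7452061 ] [[-0.     0.957  0.289]
 [-1.    -0.001  0.002]
 [ 0.003 -0.289  0.957]]
```

View pics/w1.png

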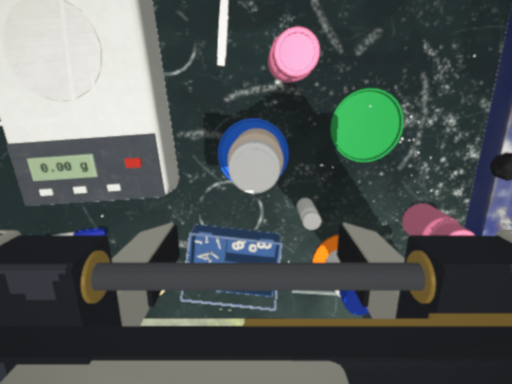

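The wrist view shows the white cap at about (255,165) on the blue dish at (253,153). The green dish is at (367,125).

```bash
python3 - <<'E'
from h import *
im=arm.get_image("wrist");c0=arm.calibration("wrist")
for n,lo,hi,b in(("green",(45,80,40),(80,255,255),(325,80,412,170)),("blue",(98,130,40),(125,255,255),(210,110,295,195))):
    c=blobs(im,lo,hi,b)[0];h=cv2.convexHull(c)[:,0]
    print(n,circ(ray("wrist",c,.01,c0),.051),circ(ray("wrist",h,.01,c0),.051))
print("cap",ray("wrist",[255,167],.123,c0))
cv2.imwrite("pics/w1c.png",cv2.resize(im[110:210,200:320],None,fx=5,fy=5,interpolation=cv2.INTER_CUBIC)[:,:,::-1])
E
```

```text
green (array([0.66185883, 0.06505025]), np.float64(0.0009555126807748134)) (array([0.66176108, 0.06532869]), np.float64(0.0014988191012489163))
blue (array([0.62100291, 0.22400968]), np.float64(0.004774532509541606)) (array([0.62272846, 0.22408279]), np.float64(0.000749377533651888))
cap [[0.62795383 0.2207927 ]]
```

View pics/w1c.png

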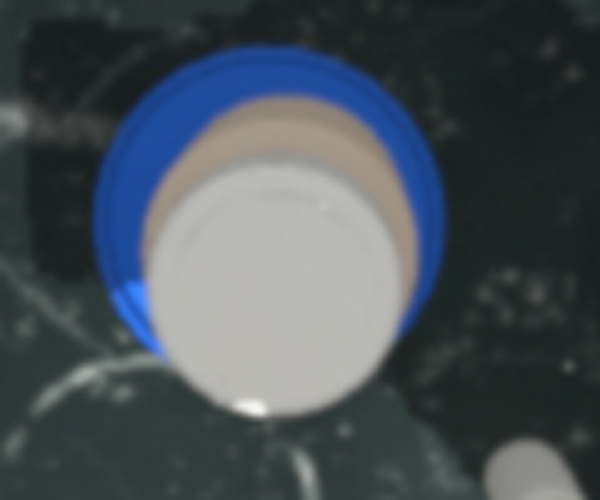

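```bash
python3 -m pendant '{"slide":[[0.02,-0.016,0],[0,0,0.1],[0,0,0.1],[0,0,0.1],[0,0,0.1],[0,0,0.05],[0,0,0.04],[0,0,0],[0,0,0]],"dr":[[0,0,0],[0,0,0],[0,0,0],[0,0,0],[0,0,0],[0,0,0],[0,0,0],[0,0,0],[0,0,0]],"claw":[1,1,1,1,1,1,1,1,1]}'
python3 -c "
from h import *
togo([.625,.222,.096])
cv2.imwrite('pics/s2.png',cv2.resize(arm.get_image('scene')[120:280,90:270],None,fx=3,fy=3)[:,:,::-1])"
```

```text
clock: 4.5
position: [0.6258, 0.2241, 0.1037]
ee_rot: [-3.141, -0.0, -0.002]
force: [0.5, -0.2, 0.4]
width: 0.999
gripper_force: 0.0
pos [0.6258 0.2241 0.1037] t 4.5 F [ 0.5 -0.2  0.4] w 0.999 
slide total [-0.003  0.007  0.026] dr total [-0.005 -0.012  0.001]
```

View pics/s2.png

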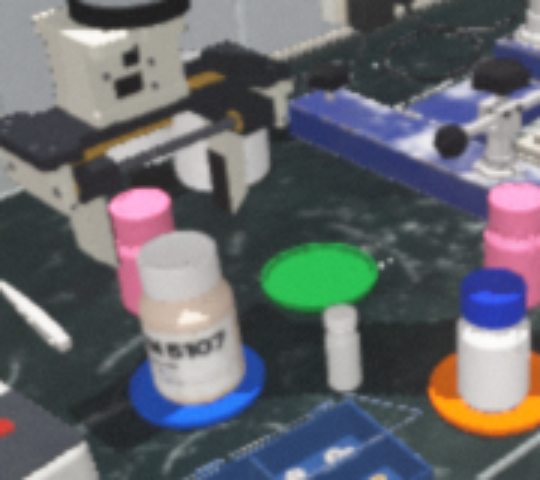

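```bash
cat >> h.py <<'E'
def proj(n,P):
    c=arm.calibration(n);q=R.from_rotvec(c["orientation"]).inv().apply(np.atleast_2d(P)-c["xyz"])
    return np.c_[q[:,0]/-q[:,2],-q[:,1]/-q[:,2]]@c["K"][:2,:2].T+c["K"][:2,2]
E
python3 - <<'E'
from h import *
p=arm.observe()["position"]
P=[p,p+[0,.046,0],p-[0,.046,0],[.625,.222,.123],[.617,.225,.123]]
print((proj("scene",P)-[90,120])*3)
im=arm.get_image("top");print(proj("top",P))
cv2.imwrite("pics/w3.png",cv2.resize(arm.get_image("wrist")[180:384,60:460],None,fx=2,fy=2)[:,:,::-1])
E
```

```text
[[172.75324823 270.64009658]
 [117.46090253 297.80401424]
 [224.08318471 245.42282372]
 [172.41096204 247.74037697]
 [175.54232354 253.37504603]]
[[158.77131931 162.17192875]
 [142.09755159 162.43303906]
 [175.41969602 161.91121607]
 [158.05711656 161.06723464]
 [156.90499782 163.96011452]]
```

View pics/w3.png

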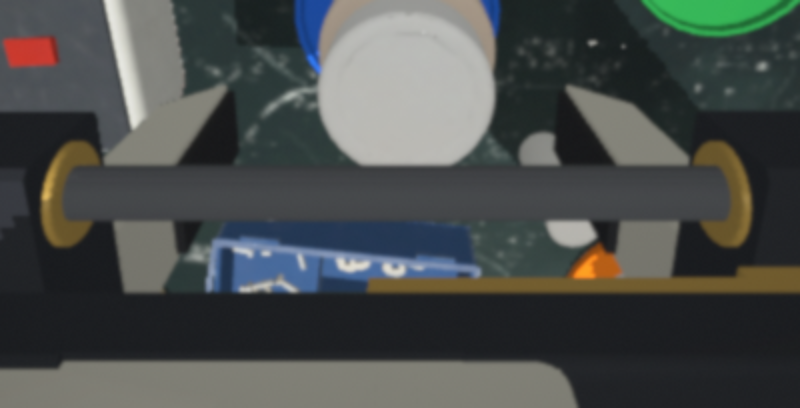

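```bash
python3 - <<'E'
from h import *
p=arm.observe()["position"]
for dz in(0,.02,.04): print(dz,((proj("wrist",[p+[0,0,dz],p+[0,.046,dz],p+[0,-.046,dz],p+[0,.065,dz],p+[.0095,.046,dz],p+[-.0095,.046,dz]])-[60,180])*2).round().tolist())
print(((proj("wrist",[.625,.222,.123])-[60,180])*2).round())
im=arm.get_image("top");cv2.imwrite("pics/t3.png",cv2.resize(im[100:260,100:290],None,fx=4,fy=3.7)[:,:,::-1][:600])
E
```

```text
0 [[395.0, 77.0], [261.0, 77.0], [530.0, 77.0], [206.0, 77.0], [259.0, 51.0], [263.0, 103.0]]
0.02 [[395.0, 101.0], [247.0, 101.0], [544.0, 101.0], [186.0, 101.0], [245.0, 73.0], [249.0, 129.0]]
0.04 [[395.0, 131.0], [230.0, 131.0], [561.0, 131.0], [162.0, 131.0], [228.0, 100.0], [233.0, 161.0]]
[[402. 103.]]
```

View pics/t3.png

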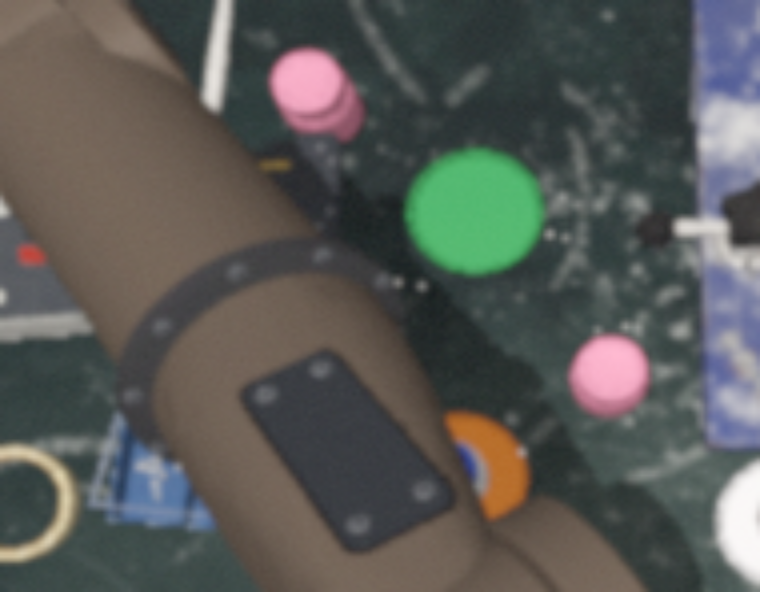

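```bash
python3 -m pendant '{"slide":[[-0.002,0.004,0.02],[0,0,0],[0,0,0],[0,0,0],[0,0,0],[0,0,0],[0,0,0],[0,0,0]],"dr":[[0,0,0],[0,0,0],[0,0,0],[0,0,0],[0,0,0],[0,0,0],[0,0,0],[0,0,0]],"claw":[1,1,0.7,0.5,0.5,0.5,0.5,0.5]}' 15
```

```text
clock: 5.5
position: [0.6245, 0.2225, 0.0965]
ee_rot: [3.142, 0.0, 0.0]
force: [-0.2, 0.1, -1.4]
width: 0.533
gripper_force: 0.0
```

```bash
python3 - <<'E'
from h import *
togo([.6245,.222,.096])
s=cv2.resize(arm.get_image('scene')[130:270,90:240],None,fx=4,fy=4,interpolation=cv2.INTER_CUBIC)[:,:,::-1]
s=(255*(s/255.)**.6).astype('uint8')
cv2.imwrite('pics/s4.png',s)
p=arm.observe()["position"];print((proj("scene",[p,p+[0,0,.03]])-[90,130])*4)
E
```

```text
pos [0.6245 0.2225 0.0965] t 5.5 F [-0.2  0.1 -1.4] w 0.533 
slide total [-0.     0.002  0.002] dr total [ 0.    -0.001  0.001]
[[236.65500355 331.97946477]
 [228.78031994 285.36137269]]
```

View pics/s4.png

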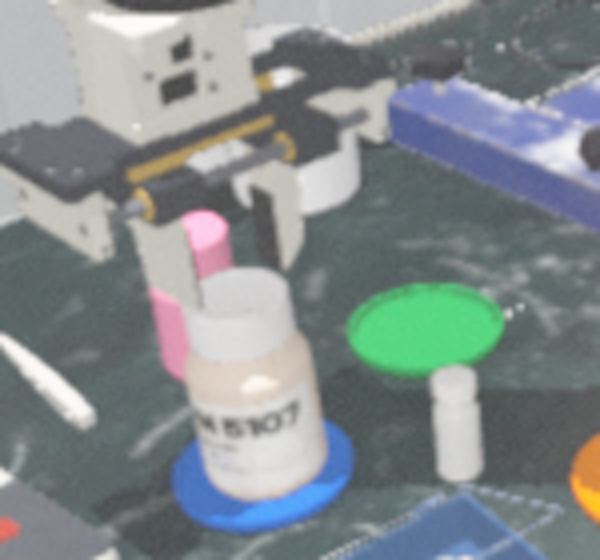

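The fingers closed past the cap's width without touching it. Both views also show the fingertips about 3 cm above the reported TCP. I'll open, go lower (safe either way) and try again.

```bash
python3 -m pendant '{"slide":[[0,0,0],[0,0,0],[0,0,0],[0,0,0],[0,0,0],[0,0,0]],"dr":[[0,0,0],[0,0,0],[0,0,0],[0,0,0],[0,0,0],[0,0,0]],"claw":[1,1,1,1,1,1]}'
python3 -m pendant '{"slide":[[0,0,0.03],[0,0,0.03],[0,0,0.03],[0,0,0.01],[0,0,0]],"dr":[[0,0,0],[0,0,0],[0,0,0],[0,0,0],[0,0,0]],"claw":[1,1,1,1,1]}'
python3 - <<'E'
from h import *
togo([.6245,.222,.096])
s=np.vstack([cv2.resize(arm.get_image('scene')[140:270,90:240],None,fx=3,fy=2.3),cv2.resize(arm.get_image('wrist')[130:340,80:440],(450,262))])[:,:,::-1]
cv2.imwrite('pics/s5.png',(255*(s/255.)**.6).astype('uint8'))
E
```

```text
clock: 6.15
position: [0.6245, 0.2225, 0.0965]
ee_rot: [3.142, 0.0, -0.0]
force: [-0.5, -0.2, 0.1]
width: 0.971
gripper_force: 0.0
clock: 6.65
position: [0.6239, 0.2222, 0.0655]
ee_rot: [3.141, 0.0, -0.002]
force: [-0.7, -0.3, 0.3]
width: 1.005
gripper_force: 0.0
pos [0.6239 0.2222 0.0655] t 6.65 F [-0.7 -0.3  0.3] w 1.005 
slide total [ 0.002  0.001 -0.102] dr total [0.005 0.013 0.001]
```

View pics/s5.png

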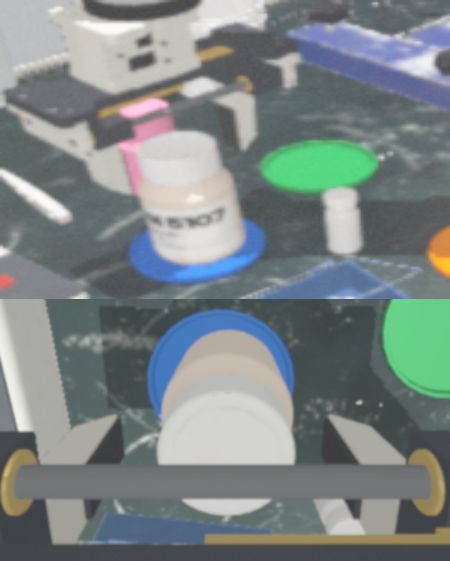

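```bash
python3 -m pendant '{"slide":[[0,0,0],[0,0,0],[0,0,0],[0,0,0],[0,0,0],[0,0,0],[0,0,0],[0,0,0]],"dr":[[0,0,0],[0,0,0],[0,0,0],[0,0,0],[0,0,0],[0,0,0],[0,0,0],[0,0,0]],"claw":[0.4,0.4,0.4,0.4,0.4,0.4,0.4,0.4]}' 30
```

```text
clock: 7.55
position: [0.6246, 0.2222, 0.0666]
ee_rot: [3.141, -0.0, 0.0]
force: [0.1, -1.6, 1.8]
width: 0.596
gripper_force: 30.0
```

```bash
python3 -m pendant '{"slide":[[0,0,-0.03],[0,0,-0.06],[0,0,-0.1],[0,0,-0.1],[0,0,-0.1],[0,0,-0.06],[0,0,0],[0,0,0]],"dr":[[0,0,0],[0,0,0],[0,0,0],[0,0,0],[0,0,0],[0,0,0],[0,0,0],[0,0,0]],"claw":[0.4,0.4,0.4,0.4,0.4,0.4,0.4,0.4]}'
python3 -m pendant '{"slide":[[0.01,0.04,0],[0.02,0.08,0],[0.02,0.1,0],[0.02,0.1,0],[0.02,0.1,0],[0.02,0.07,0],[0.01,0.03,0],[0,0,0]],"dr":[[0,0,0],[0,0,0],[0,0,0],[0,0,0],[0,0,0],[0,0,0],[0,0,0],[0,0,0]],"claw":[0.4,0.4,0.4,0.4,0.4,0.4,0.4,0.4]}'
python3 -c "
from h import *
togo([.661,.066,.0675])"
```

```text
clock: 8.35
position: [0.6241, 0.2224, 0.2009]
ee_rot: [3.141, 0.0, -0.001]
force: [0.5, 0.6, -4.8]
width: 0.595
gripper_force: 29.9
clock: 9.15
position: [0.6604, 0.0639, 0.2002]
ee_rot: [3.14, -0.005, -0.003]
force: [0.0, 0.3, -3.2]
width: 0.593
gripper_force: 29.9
pos [0.6604 0.0639 0.2002] t 9.15 F [ 0.   0.3 -3.2] w 0.593 
slide total [ 0.003 -0.007  0.442] dr total [ 0.009  0.015 -0.025]
```

```bash
python3 -m pendant '{"slide":[[0.002,-0.006,0.05],[0,0,0.1],[0,0,0.1],[0,0,0.08],[0,0,0.05],[0,0,0.03],[0,0,0.015],[0,0,0.005],[0,0,0],[0,0,0]],"dr":[[0,0,0],[0,0,0],[0,0,0],[0,0,0],[0,0,0],[0,0,0],[0,0,0],[0,0,0],[0,0,0],[0,0,0]],"claw":[0.4,0.4,0.4,0.4,0.4,0.4,0.4,0.4,0.4,0.4]}'
python3 -c "
from h import *
togo([.661,.066,.0665])"
```

```text
clock: 10.15
position: [0.6618, 0.0685, 0.0735]
ee_rot: [-3.141, -0.0, -0.003]
force: [0.1, 0.0, -3.6]
width: 0.597
gripper_force: 29.9
pos [0.6618 0.0685 0.0735] t 10.15 F [ 0.1  0.  -3.6] w 0.597 
slide total [-0.003  0.008  0.023] dr total [-0.002 -0.013  0.   ]
```

```bash
python3 -m pendant '{"slide":[[0,0.005,0.008],[0,0,0.006],[0,0,0.005],[0,0,0],[0,0,0]],"dr":[[0,0,0],[0,0,0],[0,0,0],[0,0,0],[0,0,0]],"claw":[0.4,0.4,0.4,0.4,0.4]}'
```

```text
clock: 10.65
position: [0.6611, 0.0668, 0.0667]
ee_rot: [3.142, 0.0, -0.0]
force: [-0.3, -0.1, -4.0]
width: 0.599
gripper_force: 29.9
```

```bash
python3 -m pendant '{"slide":[[0,0,0.004],[0,0,0],[0,0,0]],"dr":[[0,0,0],[0,0,0],[0,0,0]],"claw":[0.4,0.4,0.4]}'
```

```text
clock: 10.95
position: [0.6617, 0.0668, 0.0665]
ee_rot: [3.142, -0.0, 0.002]
force: [-2.2, -1.0, 6.1]
width: 0.597
gripper_force: 30.0
```

```bash
python3 -m pendant '{"slide":[[0,0,0.004],[0,0,0],[0,0,0]],"dr":[[0,0,0],[0,0,0],[0,0,0]],"claw":[0.4,0.4,0.4]}'
```

```text
clock: 11.25
position: [0.6623, 0.0668, 0.0665]
ee_rot: [3.142, -0.0, 0.005]
force: [-2.7, -2.1, 13.3]
width: 0.598
gripper_force: 30.0
```

```bash
python3 -m pendant '{"slide":[[0,0,-0.006],[0,0,0],[0,0,0],[0,0,0],[0,0,0],[0,0,0],[0,0,0],[0,0,0]],"dr":[[0,0,0],[0,0,0],[0,0,0],[0,0,0],[0,0,0],[0,0,0],[0,0,0],[0,0,0]],"claw":[0.4,0.4,0.7,1,1,1,1,1]}'
python3 -m pendant '{"slide":[[0,0,-0.03],[0,0,-0.08],[0,0,-0.12],[0,0,-0.12],[0,0,-0.12],[0,0,-0.03],[-0.1,0,0],[-0.1,0,0],[-0.1,0,0],[0,0,0]],"dr":[[0,0,0],[0,0,0],[0,0,0],[0,0,0],[0,0,0],[0,0,0],[0,0,0],[0,0,0],[0,0,0],[0,0,0]],"claw":[1,1,1,1,1,1,1,1,1,1]}'
python3 - <<'E'
from h import *
togo([.443,.082,.2])
im=arm.get_image("wrist");c0=arm.calibration("wrist")
cv2.imwrite("pics/w6.png",im[:,:,::-1])
E
```

```text
clock: 12.05
position: [0.6611, 0.0668, 0.0662]
ee_rot: [3.142, 0.0, -0.0]
force: [0.3, 0.1, 0.2]
width: 0.996
gripper_force: 0.0
clock: 13.05
position: [0.5677, 0.0671, 0.2168]
ee_rot: [3.141, 0.003, -0.002]
force: [0.0, -0.5, -0.3]
width: 1.002
gripper_force: 0.0
pos [0.5677 0.0671 0.2168] t 13.05 F [ 0.  -0.5 -0.3] w 1.002 
slide total [-0.415 -0.05   0.056] dr total [0.008 0.011 0.014]
```

View pics/w6.png

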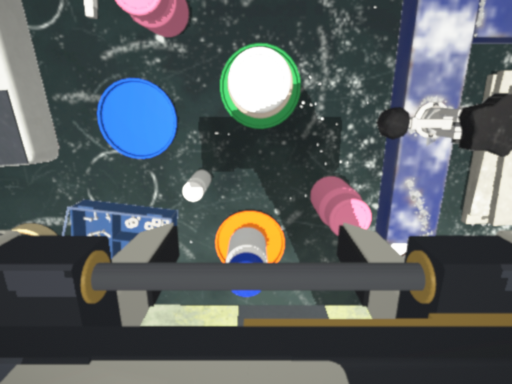

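The white-capped bottle stands on the green dish at (260,85), and the blue dish is now empty at (137,118). The blue cap is near (247,278).

```bash
python3 - <<'E'
from h import *
im=arm.get_image("wrist");c0=arm.calibration("wrist")
for n,lo,hi,b in(("blue",(98,130,40),(125,255,255),(90,70,185,170)),("orange",(8,120,120),(22,255,255),(205,200,295,262)),("green",(45,80,40),(80,255,255),(205,30,310,135))):
    c=blobs(im,lo,hi,b)[0];h=cv2.convexHull(c)[:,0]
    print(n,circ(ray("wrist",c,.01,c0),.051),circ(ray("wrist",h,.01,c0),.051))
E
python3 -m pendant '{"slide":[[-0.1,-0.01,0],[-0.1,-0.01,0],[-0.1,-0.02,0],[-0.08,-0.01,0],[-0.035,0,0],[0,0,0],[0,0,0]],"dr":[[0,0,0],[0,0,0],[0,0,0],[0,0,0],[0,0,0],[0,0,0],[0,0,0]],"claw":[1,1,1,1,1,1,1]}'
python3 - <<'E'
from h import *
togo([.443,.082,.047])
im=arm.get_image("wrist");c=arm.calibration("wrist")
b=blobs(im,(105,130,40),(130,255,255),(200,90,320,230))
for q in b[:2]: print(q.min(0),q.max(0),ray("wrist",(q.min(0)+q.max(0))/2,.1,c))
for q in blobs(im,(8,120,120),(22,255,255),(180,60,340,230))[:1]:print(circ(ray("wrist",cv2.convexHull(q)[:,0],.01,c),.051))
E
```

```text
blue (array([0.623284  , 0.22298737]), np.float64(0.0005229236222280921)) (array([0.62314901, 0.22303979]), np.float64(0.0009285687339807136))
orange (array([0.44713839, 0.07842966]), np.float64(0.0084466582161038)) (array([0.44813534, 0.0783276 ]), np.float64(0.0004752077480039643))
green (array([0.66292999, 0.06418768]), np.float64(0.0006301294986894185)) (array([0.66297719, 0.06440559]), np.float64(0.0010864353239794346))
clock: 13.85
position: [0.4482, 0.0815, 0.2165]
ee_rot: [-3.141, 0.001, -0.002]
force: [-0.1, -0.5, -0.2]
width: 0.998
gripper_force: 0.0
pos [0.4482 0.0815 0.2165] t 13.85 F [-0.1 -0.5 -0.2] w 0.998 
slide total [-0.018 -0.001  0.565] dr total [-0.003 -0.009 -0.006]
[238 156] [279 201] [[0.44706882 0.08073084]]
(array([0.44501254, 0.07862102]), np.float64(0.0002433935685699247))
```

```bash
python3 -m pendant '{"slide":[[-0.01,0.002,0.05],[0,0,0.12],[0,0,0.12],[0,0,0.12],[0,0,0.1],[0,0,0.05],[0,0,0],[0,0,0]],"dr":[[0,0,0],[0,0,0],[0,0,0],[0,0,0],[0,0,0],[0,0,0],[0,0,0],[0,0,0]],"claw":[1,1,1,1,1,1,1,1]}'
python3 -m pendant '{"slide":[[0,0,0],[0,0,0],[0,0,0],[0,0,0],[0,0,0],[0,0,0],[0,0,0],[0,0,0],[0,0,0],[0,0,0]],"dr":[[0,0,0],[0,0,0],[0,0,0],[0,0,0],[0,0,0],[0,0,0],[0,0,0],[0,0,0],[0,0,0],[0,0,0]],"claw":[0.3,0.3,0.3,0.3,0.3,0.3,0.3,0.3,0.3,0.3]}' 20
```

```text
clock: 14.7
position: [0.4444, 0.0814, 0.0482]
ee_rot: [-3.141, 0.0, 0.001]
force: [-0.2, -0.3, 0.1]
width: 0.999
gripper_force: 0.0
clock: 15.7
position: [0.4437, 0.0812, 0.0483]
ee_rot: [3.142, 0.0, 0.0]
force: [-0.4, -0.6, 2.4]
width: 0.499
gripper_force: 20.0
```

```bash
python3 -m pendant '{"slide":[[0,0,-0.03],[0,0,-0.08],[0,0,-0.12],[0,0,-0.12],[0,0,-0.12],[0,0,-0.06],[0,0,0]],"dr":[[0,0,0],[0,0,0],[0,0,0],[0,0,0],[0,0,0],[0,0,0],[0,0,0]],"claw":[0.3,0.3,0.3,0.3,0.3,0.3,0.3]}'
python3 -m pendant '{"slide":[[0.04,-0.03,0],[0.08,-0.065,0],[0.1,-0.08,0],[0.1,-0.08,0],[0.1,-0.08,0],[0.09,-0.07,0],[0.06,-0.05,0],[0.025,-0.02,0],[0,0,0],[0,0,0]],"dr":[[0,0,0],[0,0,0],[0,0,0],[0,0,0],[0,0,0],[0,0,0],[0,0,0],[0,0,0],[0,0,0],[0,0,0]],"claw":[0.3,0.3,0.3,0.3,0.3,0.3,0.3,0.3,0.3,0.3]}'
python3 -c "
from h import *
togo([.622,.2235,.0485])"
```

```text
clock: 16.4
position: [0.445, 0.0817, 0.21]
ee_rot: [-3.141, -0.0, -0.008]
force: [0.6, -0.8, -2.2]
width: 0.502
gripper_force: 19.9
clock: 17.4
position: [0.6212, 0.2231, 0.2061]
ee_rot: [3.141, 0.0, -0.003]
force: [-0.4, -0.2, -3.2]
width: 0.499
gripper_force: 19.9
pos [0.6212 0.2231 0.2061] t 17.4 F [-0.4 -0.2 -3.2] w 0.499 
slide total [ 0.004 -0.002  0.525] dr total [0.009 0.016 0.001]
```

```bash
python3 -m pendant '{"slide":[[0.003,-0.002,0.05],[0,0,0.12],[0,0,0.12],[0,0,0.1],[0,0,0.06],[0,0,0.03],[0,0,0.02],[0,0,0.01],[0,0,0],[0,0,0]],"dr":[[0,0,0],[0,0,0],[0,0,0],[0,0,0],[0,0,0],[0,0,0],[0,0,0],[0,0,0],[0,0,0],[0,0,0]],"claw":[0.3,0.3,0.3,0.3,0.3,0.3,0.3,0.3,0.3,0.3]}'
```

```text
clock: 18.4
position: [0.6235, 0.2245, 0.0551]
ee_rot: [-3.141, -0.0, -0.002]
force: [0.5, 0.4, -1.2]
width: 0.5
gripper_force: 19.9
```

```bash
python3 -m pendant '{"slide":[[0,0,0.008],[0,0,0.006],[0,0,0.004],[0,0,0.003],[0,0,0],[0,0,0]],"dr":[[0,0,0],[0,0,0],[0,0,0],[0,0,0],[0,0,0],[0,0,0]],"claw":[0.3,0.3,0.3,0.3,0.3,0.3]}'
```

```text
clock: 19.0
position: [0.6233, 0.2243, 0.0484]
ee_rot: [-3.142, 0.0, -0.001]
force: [-0.4, -1.2, 4.0]
width: 0.498
gripper_force: 20.0
```

```bash
python3 -m pendant '{"slide":[[0,0,-0.002],[0,0,0],[0,0,0],[0,0,0],[0,0,0],[0,0,0],[0,0,0],[0,0,0]],"dr":[[0,0,0],[0,0,0],[0,0,0],[0,0,0],[0,0,0],[0,0,0],[0,0,0],[0,0,0]],"claw":[0.6,0.8,1,1,1,1,1,1]}'
python3 -m pendant '{"slide":[[0,0,-0.03],[0,0,-0.08],[0,0,-0.13],[0,0,-0.13],[0,0,-0.13],[0,0,-0.06],[0,0,0]],"dr":[[0,0,0],[0,0,0],[0,0,0],[0,0,0],[0,0,0],[0,0,0],[0,0,0]],"claw":[1,1,1,1,1,1,1]}'
python3 -m pendant '{"slide":[[-0.12,0.08,0],[-0.12,0.08,0],[-0.12,0.08,0],[-0.12,0.08,0],[-0.12,0.08,0],[-0.12,0.08,0],[0,0,0]],"dr":[[0,0,0],[0,0,0],[0,0,0],[0,0,0],[0,0,0],[0,0,0],[0,0,0]],"claw":[1,1,1,1,1,1,1]}'
python3 -m pendant '{"slide":[[0,0.13,0],[0,0.13,0],[0,0.13,0],[0,0.13,0],[0,0.13,0],[0,0.13,0],[0,0,0],[0,0,0]],"dr":[[0,0,0],[0,0,0],[0,0,0],[0,0,0],[0,0,0],[0,0,0],[0,0,0],[0,0,0]],"claw":[1,1,1,1,1,1,1,1]}'
python3 - <<'E'
from h import *
togo([.4065,-.16,.022])
im=arm.get_image("wrist");c=arm.calibration("wrist")
cv2.imwrite("pics/w7.png",im[:,:,::-1])
print(proj("wrist",[[.4065,-.16,.08],[.4045,-.1595,.01]]))
for q in blobs(im,(0,80,20),(15,255,220),(180,40,340,230))[:2]: print(q.min(0),q.max(0),ray("wrist",(q.min(0)+q.max(0))/2,.08,c))
for q in blobs(im,(0,0,140),(180,60,255),(190,60,330,225))[:2]:print(q.min(0),q.max(0),circ(ray("wrist",cv2.convexHull(q)[:,0],.01,c),.051))
E
```

```text
clock: 19.8
position: [0.623, 0.2243, 0.0485]
ee_rot: [3.142, 0.0, -0.0]
force: [0.5, -0.4, -0.4]
width: 0.998
gripper_force: 0.0
clock: 20.5
position: [0.6245, 0.2255, 0.221]
ee_rot: [-3.139, -0.0, -0.009]
force: [0.5, 0.4, 0.0]
width: 1.0
gripper_force: 0.0
clock: 21.2
position: [0.402, 0.0767, 0.2156]
ee_rot: [3.138, -0.004, -0.005]
force: [0.1, 0.5, 1.3]
width: 0.998
gripper_force: 0.0
clock: 22.0
position: [0.4068, -0.154, 0.2161]
ee_rot: [-3.141, 0.003, 0.001]
force: [-0.8, 0.9, -0.3]
width: 0.998
gripper_force: 0.0
pos [ 0.4068 -0.154   0.2161] t 22.0 F [-0.8  0.9 -0.3] w 0.998 
slide total [-0.001  0.02   0.647] dr total [-0.005  0.007 -0.015]
[[264.03554034 173.43746643]
 [262.62853095 162.85469962]]
[249 145] [288 189] [[ 0.41384945 -0.16492373]]
[227 124] [301 197] (array([ 0.40574242, -0.16097919]), np.float64(0.0006848943453203613))
[221  60] [271 118] (array([ 0.48207178, -0.11995976]), np.float64(0.011476598497928023))
```

View pics/w7.png

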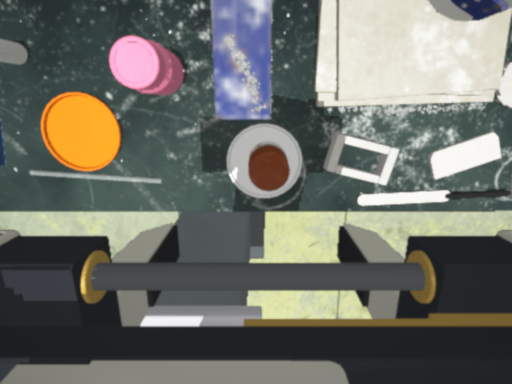

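```bash
python3 -m pendant '{"slide":[[0.007,0.03,0.04],[0,0,0.12],[0,0,0.12],[0,0,0.12],[0,0,0.12],[0,0,0.08],[0,0,0.04],[0,0,0],[0,0,0]],"dr":[[0,0,0],[0,0,0],[0,0,0],[0,0,0],[0,0,0],[0,0,0],[0,0,0],[0,0,0],[0,0,0]],"claw":[1,1,1,1,1,1,1,1,1]}'
python3 -m pendant '{"slide":[[0,0,0],[0,0,0],[0,0,0],[0,0,0],[0,0,0],[0,0,0],[0,0,0],[0,0,0],[0,0,0],[0,0,0]],"dr":[[0,0,0],[0,0,0],[0,0,0],[0,0,0],[0,0,0],[0,0,0],[0,0,0],[0,0,0],[0,0,0],[0,0,0]],"claw":[0.3,0.3,0.3,0.3,0.3,0.3,0.3,0.3,0.3,0.3]}' 20
```

```text
clock: 22.95
position: [0.4092, -0.1621, 0.0244]
ee_rot: [-3.141, -0.002, 0.001]
force: [1.0, 0.1, 0.7]
width: 1.0
gripper_force: 0.0
clock: 23.95
position: [0.4092, -0.1629, 0.0246]
ee_rot: [3.141, -0.0, 0.0]
force: [0.4, -0.9, 1.0]
width: 0.508
gripper_force: 20.0
```

```bash
python3 -m pendant '{"slide":[[0,0,-0.03],[0,0,-0.08],[0,0,-0.12],[0,0,-0.12],[0,0,-0.1],[0,0,-0.05],[0,0,0]],"dr":[[0,0,0],[0,0,0],[0,0,0],[0,0,0],[0,0,0],[0,0,0],[0,0,0]],"claw":[0.3,0.3,0.3,0.3,0.3,0.3,0.3]}'
python3 -m pendant '{"slide":[[0,-0.05,0],[0,-0.1,0],[0.02,-0.12,0],[0.02,-0.12,0],[0.02,-0.12,0],[0.02,-0.12,0],[0.02,-0.1,0],[0.015,-0.06,0],[0,-0.018,0],[0,0,0]],"dr":[[0,0,0],[0,0,0],[0,0,0],[0,0,0],[0,0,0],[0,0,0],[0,0,0],[0,0,0],[0,0,0],[0,0,0]],"claw":[0.3,0.3,0.3,0.3,0.3,0.3,0.3,0.3,0.3,0.3]}'
python3 -c "
from h import *
togo([.444,.0795,.0245])"
```

```text
clock: 24.65
position: [0.4104, -0.1629, 0.1769]
ee_rot: [3.14, 0.0, 0.006]
force: [-0.0, -0.1, -0.9]
width: 0.51
gripper_force: 20.0
clock: 25.65
position: [0.4428, 0.0798, 0.1737]
ee_rot: [3.141, 0.002, -0.003]
force: [-0.1, 0.2, -1.6]
width: 0.508
gripper_force: 20.0
pos [0.4428 0.0798 0.1737] t 25.65 F [-0.1  0.2 -1.6] w 0.508 
slide total [0.005 0.001 0.497] dr total [0.002 0.015 0.013]
```

```bash
python3 -m pendant '{"slide":[[0.003,0,0.05],[0,0,0.12],[0,0,0.12],[0,0,0.1],[0,0,0.05],[0,0,0.03],[0,0,0.01],[0,0,0],[0,0,0]],"dr":[[0,0,0],[0,0,0],[0,0,0],[0,0,0],[0,0,0],[0,0,0],[0,0,0],[0,0,0],[0,0,0]],"claw":[0.3,0.3,0.3,0.3,0.3,0.3,0.3,0.3,0.3]}'
```

```text
clock: 26.55
position: [0.4451, 0.0795, 0.0313]
ee_rot: [-3.142, 0.0, -0.002]
force: [1.3, 0.1, -0.4]
width: 0.508
gripper_force: 20.0
```

```bash
python3 -m pendant '{"slide":[[0,0,0.009],[0,0,0.007],[0,0,0.004],[0,0,0.003],[0,0,0],[0,0,0]],"dr":[[0,0,0],[0,0,0],[0,0,0],[0,0,0],[0,0,0],[0,0,0]],"claw":[0.3,0.3,0.3,0.3,0.3,0.3]}'
```

```text
clock: 27.15
position: [0.4451, 0.0795, 0.0244]
ee_rot: [3.141, -0.0, 0.002]
force: [-2.0, -2.1, 12.1]
width: 0.506
gripper_force: 20.0
```

```bash
python3 -m pendant '{"slide":[[0,0,-0.005],[0,0,0],[0,0,0],[0,0,0],[0,0,0],[0,0,0],[0,0,0],[0,0,0]],"dr":[[0,0,0],[0,0,0],[0,0,0],[0,0,0],[0,0,0],[0,0,0],[0,0,0],[0,0,0]],"claw":[0.3,0.6,0.8,1,1,1,1,1]}'
python3 -m pendant '{"slide":[[0,0,-0.03],[0,0,-0.08],[0,0,-0.13],[0,0,-0.13],[0,0,-0.13],[0,0,-0.1],[0,0,-0.03],[0,0,0]],"dr":[[0,0,0],[0,0,0],[0,0,0],[0,0,0],[0,0,0],[0,0,0],[0,0,0],[0,0,0]],"claw":[1,1,1,1,1,1,1,1]}'
python3 -m pendant '{"slide":[[0.08,0.01,0],[0.12,0.01,0],[0.12,0.01,0],[0.12,0.01,0],[0.12,0,0],[0.12,0,0],[0.04,0,0],[0,0,0],[0,0,0]],"dr":[[0,0,0],[0,0,0],[0,0,0],[0,0,0],[0,0,0],[0,0,0],[0,0,0],[0,0,0],[0,0,0]],"claw":[1,1,1,1,1,1,1,1,1]}'
python3 -c "
from h import *
togo([.6613,.0668,.0666])"
```

```text
clock: 27.95
position: [0.4445, 0.0797, 0.0251]
ee_rot: [3.142, 0.0, -0.0]
force: [0.7, -0.0, -0.4]
width: 0.991
gripper_force: 0.0
clock: 28.75
position: [0.4452, 0.0799, 0.2156]
ee_rot: [-3.141, 0.0, -0.005]
force: [0.2, 0.1, -0.7]
width: 0.999
gripper_force: 0.0
clock: 29.65
position: [0.6592, 0.0679, 0.2122]
ee_rot: [3.141, 0.001, -0.005]
force: [-0.4, 0.3, -0.1]
width: 1.002
gripper_force: 0.0
pos [0.6592 0.0679 0.2122] t 29.65 F [-0.4  0.3 -0.1] w 1.002 
slide total [0.008 0.004 0.485] dr total [0.001 0.026 0.006]
```

```bash
python3 -m pendant '{"slide":[[0.006,0.004,0.04],[0,0,0.1],[0,0,0.1],[0,0,0.1],[0,0,0.08],[0,0,0.04],[0,0,0.02],[0,0,0],[0,0,0]],"dr":[[0,0,0],[0,0,0],[0,0,0],[0,0,0],[0,0,0],[0,0,0],[0,0,0],[0,0,0],[0,0,0]],"claw":[1,1,1,1,1,1,1,1,1]}'
python3 -m pendant '{"slide":[[0,0,0],[0,0,0],[0,0,0],[0,0,0],[0,0,0],[0,0,0],[0,0,0],[0,0,0],[0,0,0]],"dr":[[0,0,0],[0,0,0],[0,0,0],[0,0,0],[0,0,0],[0,0,0],[0,0,0],[0,0,0],[0,0,0]],"claw":[0.4,0.4,0.4,0.4,0.4,0.4,0.4,0.4,0.4]}' 30
```

```text
clock: 30.55
position: [0.663, 0.0667, 0.0713]
ee_rot: [-3.141, -0.0, -0.003]
force: [0.6, 0.1, 0.3]
width: 0.996
gripper_force: 0.0
clock: 31.45
position: [0.6624, 0.0663, 0.0702]
ee_rot: [3.141, -0.0, 0.0]
force: [-0.8, -0.5, 2.0]
width: 0.597
gripper_force: 30.0
```

```bash
python3 -m pendant '{"slide":[[0,0,-0.03],[0,0,-0.06],[0,0,-0.1],[0,0,-0.1],[0,0,-0.1],[0,0,-0.08],[0,0,-0.03],[0,0,0]],"dr":[[0,0,0],[0,0,0],[0,0,0],[0,0,0],[0,0,0],[0,0,0],[0,0,0],[0,0,0]],"claw":[0.4,0.4,0.4,0.4,0.4,0.4,0.4,0.4]}'
python3 -m pendant '{"slide":[[-0.05,0,0],[-0.1,0,0],[-0.12,0,0],[-0.12,0,0],[-0.12,0,0],[-0.12,0,0],[-0.12,0,0],[-0.08,0,0],[-0.027,0,0],[0,0,0]],"dr":[[0,0,0],[0,0,0],[0,0,0],[0,0,0],[0,0,0],[0,0,0],[0,0,0],[0,0,0],[0,0,0],[0,0,0]],"claw":[0.4,0.4,0.4,0.4,0.4,0.4,0.4,0.4,0.4,0.4]}'
python3 -m pendant '{"slide":[[0,0.04,0],[0,0.08,0],[0,0.11,0],[0,0.11,0],[0,0.11,0],[0,0.11,0],[0,0.1,0],[0,0.07,0],[0,0.025,0],[0,0,0]],"dr":[[0,0,0],[0,0,0],[0,0,0],[0,0,0],[0,0,0],[0,0,0],[0,0,0],[0,0,0],[0,0,0],[0,0,0]],"claw":[0.4,0.4,0.4,0.4,0.4,0.4,0.4,0.4,0.4,0.4]}'
python3 -c "
from h import *
togo([.405,-.16,.0702])"
```

```text
clock: 32.25
position: [0.6627, 0.0668, 0.2211]
ee_rot: [-3.141, -0.0, -0.003]
force: [0.4, -0.2, -5.0]
width: 0.596
gripper_force: 29.9
clock: 33.25
position: [0.4037, 0.066, 0.2193]
ee_rot: [3.141, 0.0, -0.002]
force: [0.5, -0.4, -3.1]
width: 0.598
gripper_force: 29.9
clock: 34.25
position: [0.4056, -0.161, 0.2194]
ee_rot: [-3.141, 0.003, 0.001]
force: [0.2, 0.5, -3.9]
width: 0.597
gripper_force: 29.9
pos [ 0.4056 -0.161   0.2194] t 34.25 F [ 0.2  0.5 -3.9] w 0.597 
slide total [-0.002 -0.003  0.497] dr total [-0.005  0.007 -0.016]
```

```bash
python3 -m pendant '{"slide":[[0,0,0.05],[0,0,0.12],[0,0,0.12],[0,0,0.1],[0,0,0.05],[0,0,0.03],[0,0,0.01],[0,0,0],[0,0,0]],"dr":[[0,0,0],[0,0,0],[0,0,0],[0,0,0],[0,0,0],[0,0,0],[0,0,0],[0,0,0],[0,0,0]],"claw":[0.4,0.4,0.4,0.4,0.4,0.4,0.4,0.4,0.4]}'
```

```text
clock: 35.15
position: [0.406, -0.16, 0.0769]
ee_rot: [3.141, 0.0, 0.002]
force: [0.2, -0.7, -3.8]
width: 0.598
gripper_force: 29.9
```

```bash
python3 -m pendant '{"slide":[[0,0,0.009],[0,0,0.006],[0,0,0.004],[0,0,0.003],[0,0,0],[0,0,0]],"dr":[[0,0,0],[0,0,0],[0,0,0],[0,0,0],[0,0,0],[0,0,0]],"claw":[0.4,0.4,0.4,0.4,0.4,0.4]}'
```

```text
clock: 35.75
position: [0.4057, -0.1602, 0.0701]
ee_rot: [3.141, -0.0, 0.001]
force: [-2.2, -0.1, 7.4]
width: 0.598
gripper_force: 30.0
```

Contact. Release, rise and retreat to the right in front of the disperser so the cameras have a clear view.

```bash
python3 -m pendant '{"slide":[[0,0,-0.004],[0,0,0],[0,0,0],[0,0,0],[0,0,0],[0,0,0],[0,0,0],[0,0,0]],"dr":[[0,0,0],[0,0,0],[0,0,0],[0,0,0],[0,0,0],[0,0,0],[0,0,0],[0,0,0]],"claw":[0.4,0.6,0.8,1,1,1,1,1]}'
python3 -m pendant '{"slide":[[0,0,-0.03],[0,0,-0.08],[0,0,-0.13],[0,0,-0.13],[0,0,-0.13],[0,0,-0.1],[0,0,-0.03],[0,0,0]],"dr":[[0,0,0],[0,0,0],[0,0,0],[0,0,0],[0,0,0],[0,0,0],[0,0,0],[0,0,0]],"claw":[1,1,1,1,1,1,1,1]}'
python3 -m pendant '{"slide":[[-0.03,0.1,0],[-0.05,0.12,0],[-0.05,0.12,0],[-0.05,0.12,0],[-0.05,0.12,0],[-0.05,0.12,0],[-0.05,0.12,0],[-0.05,0.12,0],[0,0,0],[0,0,0]],"dr":[[0,0,0],[0,0,0],[0,0,0],[0,0,0],[0,0,0],[0,0,0],[0,0,0],[0,0,0],[0,0,0],[0,0,0]],"claw":[1,1,1,1,1,1,1,1,1,1]}'
python3 - <<'E'
from h import *
im=arm.get_image("top");s=arm.get_image("scene")
v=np.vstack([cv2.resize(im[110:260,135:330],(520,400)),cv2.resize(s[165:285,115:355],(520,200))])
v=np.hstack([cv2.resize(im[105:262,135:330],(400,322)),cv2.resize(s[160:285,115:355],(400,322))])
cv2.imwrite("pics/f.png",v[:,:,::-1])
def g(n,I,name,lo,hi,box,z,r):
    c=blobs(I,lo,hi,box)
    if c: print(n,name,circ(ray(n,cv2.convexHull(c[0])[:,0],z),r))
T=("top",im)
g(*T,"blue cap",(115,150,40),(130,255,255),(140,145,190,195),.103,.0235)
g(*T,"jar",(0,100,30),(7,255,170),(195,210,235,250),.08,.0235)
g(*T,"orange",(8,120,120),(22,255,255),(190,205,240,255),.01,.051)
g(*T,"vial",(0,0,120),(180,70,255),(180,185,200,204),.067,.0125)
E
```

```text
clock: 36.55
position: [0.4053, -0.16, 0.0707]
ee_rot: [3.142, 0.0, 0.0]
force: [-0.3, 0.1, 0.2]
width: 0.998
gripper_force: 0.0
clock: 37.35
position: [0.4059, -0.1602, 0.2613]
ee_rot: [3.14, 0.0, 0.004]
force: [1.1, -1.2, -0.4]
width: 1.001
gripper_force: 0.0
clock: 38.35
position: [0.2903, -0.4417, 0.2579]
ee_rot: [-3.139, 0.003, 0.003]
force: [1.1, 1.6, 0.0]
width: 0.997
gripper_force: 0.0
top orange (array([0.44464243, 0.08085952]), np.float64(0.00160698036442889))
top vial (array([0.53760414, 0.14355665]), np.float64(0.003764090513178669))
```

View pics/f.png

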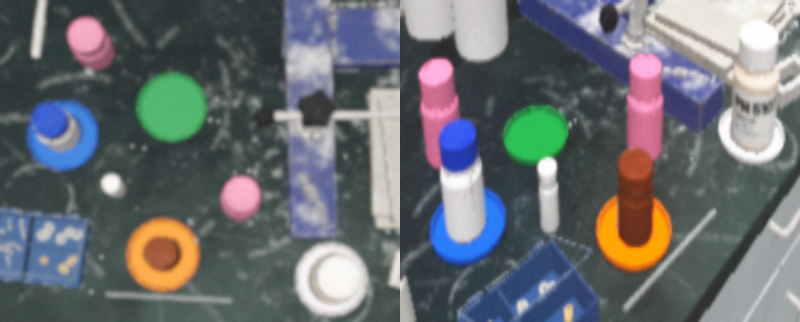

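The final view shows all three containers upright on their own dishes: blue on blue, jar on orange, white on white. The green dish is empty and the vial hasn't moved. I'll check the centring numerically before handing in.

```bash
python3 - <<'E'
from h import *
f=lambda p:np.array(p)*[195/400,157/322]+[135,105]-.3
print("blue",ray("top",f((50,120)),.103),"dish .622 .2235\njar",ray("top",f((163,254)),.08),"dish .4447 .0805\nwhite",ray("top",f((338,277)),.123),"dish .405 -.160")
E
```

```text
blue [[0.62326611 0.22358607]] dish .622 .2235
jar [[0.44094524 0.07377441]] dish .4447 .0805
white [[ 0.40455614 -0.157207  ]] dish .405 -.160
```

```bash
python3 - <<'E'
from h import *
im=arm.get_image("top");g=im[205:252,190:240]
h=cv2.cvtColor(im,cv2.COLOR_RGB2HSV)
c=blobs(im,(0,60,20),(180,255,175),(200,214,230,246))
for q in c[:2]: print(q.min(0),q.max(0),cv2.contourArea(q),circ(ray("top",q,.079),.0235),ray("top",q.mean(0),.079))
s=arm.get_image("scene");c=blobs(s,(0,60,20),(12,255,175),(290,215,320,262))
for q in c[:1]:
    lo,hi=q.min(0),q.max(0);print(lo,hi,"side view: predicted axis col",proj("scene",[[.4437,.0807,.004],[.4437,.0807,.08]]))
E
```

```text
[206 221] [222 236] 194.5 (array([0.44174633, 0.07413246]), np.float64(0.001719188745746101)) [[0.44164414 0.0738194 ]]
```

```bash
python3 - <<'E'
from h import *
s=arm.get_image("scene");
for q in blobs(s,(0,60,20),(9,255,175),(240,212,275,258))[:2]:
    lo,hi=q.min(0),q.max(0);print(lo,hi,cv2.contourArea(q))
    for r in range(lo[1],hi[1],4):
        x=q[q[:,1]==r,0];print(r,x.min(),x.max(),(x.min()+x.max())/2)
for n,p in(("dishctr",(.4447,.0805)),("top est",(.4418,.074))): print(n,proj("scene",[[*p,.004],[*p,.08]]).round(1).tolist())
q=blobs(s,(8,120,120),(22,255,255),(225,225,285,275))[0];print("orange scene",circ(ray("scene",cv2.convexHull(q)[:,0],.01),.051),q.min(0),q.max(0))
im=arm.get_image("top");t=im[205:255,188:240]
h=cv2.cvtColor(im,cv2.COLOR_RGB2HSV)[228,190:240];print(h.tolist())
E
```

```text
[245 218] [267 255] 597.0
218 250 259 254.5
222 245 266 255.5
226 246 266 256.0
230 246 266 256.0
234 245 267 256.0
238 246 265 255.5
242 247 265 256.0
246 246 265 255.5
250 247 264 255.5
254 251 260 255.5
dishctr [[253.6, 249.7], [253.8, 222.5]]
top est [[256.4, 248.9], [256.8, 221.7]]
orange scene (array([0.43999496, 0.08252127]), np.float64(0.0023268562325936067)) [232 236] [277 265]
[[81, 39, 86], [90, 37, 82], [79, 41, 88], [84, 42, 92], [84, 43, 88], [26, 21, 95], [12, 127, 155], [14, 166, 197], [15, 182, 217], [16, 183, 243], [16, 179, 255], [16, 179, 255], [16, 180, 255], [16, 179, 246], [14, 182, 219], [12, 171, 179], [9, 160, 166], [9, 162, 164], [9, 162, 165], [9, 163, 164], [9, 162, 164], [10, 162, 164], [9, 163, 166], [9, 158, 168], [10, 163, 167], [9, 160, 167], [10, 162, 168], [9, 163, 167], [10, 165, 164], [9, 168, 158], [9, 163, 144], [9, 156, 111], [12, 153, 123], [13, 169, 187], [15, 178, 232], [16, 178, 251], [16, 179, 255], [16, 179, 255], [16, 179, 255], [16, 181, 251], [15, 184, 235], [14, 179, 201], [11, 137, 140], [30, 13, 77], [84, 51, 75], [85, 41, 74], [81, 45, 79], [84, 45, 80], [83, 39, 78], [85, 39, 78]]
```

```bash
python3 -c "
from cell import arm
print(arm.sign_off())"
```

```text
the job is handed in; nothing more can be done
None
```

I handed the job in at about 39 s: the blue-capped bottle, brown jar and white-capped bottle stand upright on the blue, orange and white dishes, within about 5 mm of centre as measured in the images (the jar is furthest off), the green dish is empty again, and the vial was left in place.

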